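Count along the tube rack and push the tin into the third gap

ROBOT

A 6-joint arm with a two-finger parallel gripper is mounted at the origin on a cart in front of the work surface, level with it; the furniture and walls round the work are solid. World frame = base frame: x ahead of the robot, y to its left, z up, the work surface at z = 0. Lengths are in mm, angles in degrees, forces in N, time in s.
With the tool pointing down it reaches from about 250 to 725 mm from the base axis. Payload 4 kg.
Tool frame: the origin (TCP) lies on the front face of the gripper's body, between the roots of the fingers; the fingertips stand 73 mm ahead of it and the grasp point (between the pads) lies 54 mm ahead of it; z points along the fingers, y is the direction in which the jaws open and shut (so a half turn about z gives the same grasp; the last joint's range is limited). The gripper opens to 85 mm and grips with 20 to 120 N. Pads are 22 mm wide; open, the fingers measure 114 mm over their backs; the gripper's body (76 mm by 85 mm) begins 54 mm behind the grasp point. The pads swing forward as they close: fully open they stand 13 mm farther back than shut.
Start: joints at [-69.672, 13.785, 0.286, 76.501, 0, 90], TCP at [173.7, -468.858, 303.906] pointing down, gripper open.
Joint ranges: [-155.79, 155.79], [-60.16, 107.12], [-62.33, 73.08], [-114, 123.19], [-81.49, 82.49], [-180, 180]. Speed limits (degrees/s): [159.86, 159.86, 180, 180, 180, 180].

INTERFACE

Orientations are given as a 3x3 rotation matrix whose columns are the frame's x, y, z axes.
In Python, from bench import sense, get_image, close_job gives the robot as it stands.
- The arm moves only by the tool arm_command, never from a script. Its argument "plan" is a list of rows, each a list of 5 numbers: the finger opening in m, from 0 to 0.0854, then the shift along the tool's x, y, z in m, then the turn about the tool's z in degrees. A call has 1 to 8 rows; each row is the pose to reach, as a shift and turn from the pose commanded when the call began, along the tool's axes at that moment; what a row does not reach only later rows make up. A row lasts 1/10 s, in which the tool goes at most 50 mm and 8.59 degrees, less where a joint would pass 70% of its speed; a pose out of reach is approached as far as the arm can. A call with a gripper value outside its range is refused whole. The fingers move at their own pace and stop on an object; "force" is the grip in N (left out, the last holds). Time passes only in rows, so rows that repeat a pose let the fingers close. It gives the time, the measured TCP pose, the force and the opening at its end, in the units of the state.
- sense(): the state, without advancing time (a new reading comes with each control period).
- get_image(name): name is "scene" or "side" or "wrist"; returns a dict with "frame" (420x560x3 uint8, blue, green, red), "fovy" (degrees; the focal length in pixels is half the picture's height over the tangent of half this angle, whatever the lens; pixels are square), "cx", "cy" (the principal point, pixels), "R" (3x3) and "t" (3): a world point X has camera coordinates R X + t. Camera axes: x right, y down, z forward; pixel columns grow to the right and rows downward; lengths in mm; the calibration is good to about 2 mm. A picture is of the moment at which its call begins. There is no depth.
- close_job(): hands the job in, once; it reports no verdict.
The state is a dict: "time_s": time; "joints": joint angles; "qd": joint speeds; "effort": joint torques, N m; "ee_pos": TCP position; "tool_rot": TCP orientation; "ft_force": force on the tool from outside, world axes, zero at the start; "torque": the same for the moment, N m; "width": finger opening in mm.
Only numpy, scipy, OpenCV 4.12 (cv2) and the standard library are available. Lean on these libraries where they do the work, as an engineer would, in place of code of your own. Each camera call takes 0.05 s, during which the arm holds its last target. There are 200 camera calls.

TASK

Put the slim yellow tin lying in front of the wooden rack into the rack's third gap, counting from the end with the red knob. First count with a fingertip along the steel tabs on the rail across the rack, pressing down the first, second and third tab in that order from the red knob and none of the others; then push the tin along the bench, end first, into that third gap until it is fully home against the back. Only touch and push - do not lift anything, and leave the other things where they are.

Things in the scene. Friction and masses are not known exactly. Their poses are not given: they have to be found in the camera images.
- rack: Pale wooden tube rack fixed to the bench: 7 upright dividers 4 mm thick, 30 mm high, 84 mm long make 6 gaps, 39 mm wide at 43 mm pitch, open in front; the bench is their floor. A wooden rail (top 40, underside 26 mm high, 37 to 73 mm behind the mouths) bridges them and carries tabs and knobs. Origin: on the bench, middle of the line of gap mouths; x into the gaps (back stop at x = 84 mm), y along the row, z up.
- tab1_top (a point): Centre of the top of the sprung steel tab over gap1, 52 mm above the bench while up, 55 mm behind the gap mouth. All six tabs are alike, at 43 mm pitch: top 10 mm wide along the row, 26 mm deep, wings on both sides slope down at 24 degrees (30 mm wide in all), so a fingertip can ride from one tab onto the next. tab1 is at rack y = +107.5 mm.
- tab6_top (a point): Centre of the top of the last tab, at the other end of the row (rack y = -107.5 mm); tab2 to tab5 lie evenly between tab1 and tab6.
- red_knob: Round red knob, 22 mm across, fixed on the rail (its top 60 mm above the bench) at one end of the row, 155 mm from the rack's middle: it marks the end from which the gaps are counted. Origin: centre of its underside. It may be at either end of the rack.
- white_knob: Same knob in white, at the other end of the row. Origin: centre of its underside.
- tin: Slim closed yellow metal tin (for charcoal sticks) with a white blank label on its lid, lying flat on the bench in front of the rack, one end roughly towards it; 28 mm wide, 86 mm long, 18 mm high, about 60 g; it slides. Origin: centre of its underside; y runs along its length, either end may go in first. Home against the back stop it stands about 2 mm out of the gap.
- tab1 (a joint): Travel of the sprung steel tab on the rail over gap1, in m: 0 up, 0.006 fully down; moves straight down and returns by itself, about 600 N/m (3.6 N fully down).
- tab2 (a joint): Travel of the sprung steel tab on the rail over gap2, in m: 0 up, 0.006 fully down; moves straight down and returns by itself, about 600 N/m (3.6 N fully down).
- tab3 (a joint): Travel of the sprung steel tab on the rail over gap3, in m: 0 up, 0.006 fully down; moves straight down and returns by itself, about 600 N/m (3.6 N fully down).
- tab4 (a joint): Travel of the sprung steel tab on the rail over gap4, in m: 0 up, 0.006 fully down; moves straight down and returns by itself, about 600 N/m (3.6 N fully down).
- tab5 (a joint): Travel of the sprung steel tab on the rail over gap5, in m: 0 up, 0.006 fully down; moves straight down and returns by itself, about 600 N/m (3.6 N fully down).
- tab6 (a joint): Travel of the sprung steel tab on the rail over gap6, in m: 0 up, 0.006 fully down; moves straight down and returns by itself, about 600 N/m (3.6 N fully down).
- gap3 (a point): Centre of the mouth of gap3 at bench level; axes as the rack's.
- gap4 (a point): Centre of the mouth of gap4 at bench level; axes as the rack's.
- teal_tube: tube with a teal label lying in the end gap next to tab1 (bystander), 29 x 74 x 18 mm. Origin: centre of its underside.
- green_tube: tube with a green label lying in the end gap next to tab6 (bystander), 30 x 76 x 17 mm. Origin: centre of its underside.
- ink_jar: dark-lidded ink jar (bystander), 47 mm across, 44 mm high. Origin: centre of its underside.
- tape_roll: teal roll of tape lying flat (bystander), 92 mm across, 18 mm high. Origin: centre of its underside.
- cup: clear plastic mixing cup (bystander), 63 mm across, 72 mm high. Origin: centre of its underside.
- eraser: eraser in a blue sleeve (bystander), 18 x 38 x 11 mm. Origin: centre of its underside.
There are look-alikes about, which are no part of the job. There is more than one size of the tin; the job needs the larger.

How it is judged:
By the outcome, as a careful person would: the job done as asked, in the order asked, and still so for the second after the job is handed in, with the robot touching nothing.
It also fails if it takes over 61 s, if anything falls off the work surface, if the arm or the gripper's body presses on something with over 40 N, if the wrist force passes 120 N, or if a joint passes its speed limit or range.

## Working session

There is one attempt and no reset: what is moved stays moved. The work goes in short steps, Python scripts to look and compute and a tool call to move; the robot and the scene stay as the last step left them, time stands still between calls to the robot, and variables do not carry over. Pictures are saved under pics/ and viewed, about 8 in all and at most 12, crops included, and the job is handed in when it is done.

Besides the shell and the picture viewer there is one more tool, called after "Call:" as a command line: name --pt "numbers of a row" for each row, then --argument value for the rest. arm_command: Moves the arm, as the interface text tells. Its arguments: {"type":"object","properties":{"plan":{"type":"array","items":{"type":"array","items":{"type":"number"}}},"force":{"type":"number"}},"required":["plan"]}

```bash
mkdir -p pics; cat > h.py <<'E'
import numpy as np,cv2
from bench import sense,get_image
def cam(n):
    g=get_image(n);g['f']=210/np.tan(np.radians(g['fovy']/2));g['R']=np.array(g['R']);g['t']=np.array(g['t']);return g
def ray(g,u,v,z):
    C=-g['R'].T@g['t'];d=g['R'].T@np.array([(u-g['cx'])/g['f'],(v-g['cy'])/g['f'],1]);return C+d*(z-C[2])/d[2]
def proj(g,X):
    c=g['R']@np.array(X,float)+g['t'];return c[:2]/c[2]*g['f']+[g['cx'],g['cy']]
E
python3 - <<'E'
from h import *
s=sense();print(s['time_s'],s['ee_pos'],s['tool_rot'],s['ft_force'],s['width'])
for n in['scene','side']:
    g=cam(n);print(n,g['f'],-g['R'].T@g['t'],g['frame'].shape)
    cv2.imwrite(f'pics/{n}0.png',g['frame'])
    np.savez(f'{n}0.npz',**g)
E
```

```text
0.0 [ 173.5233613  -468.41548319  303.01530177] [[ 9.37727010e-01  3.47372327e-01 -7.22603633e-04]
 [ 3.47373078e-01 -9.37724994e-01  1.94442199e-03]
 [-2.16509619e-06 -2.07435007e-03 -9.99997849e-01]] [-0.37758499  0.48191558 -0.09061863] 85.47790497221902
scene 450.05735142496417 [130.20595409 419.84143306 599.34900428] (420, 560, 3)
side 414.58203411269056 [  149.88216857 -1040.94102458   544.8597286 ] (420, 560, 3)
```

View pics/scene0.png

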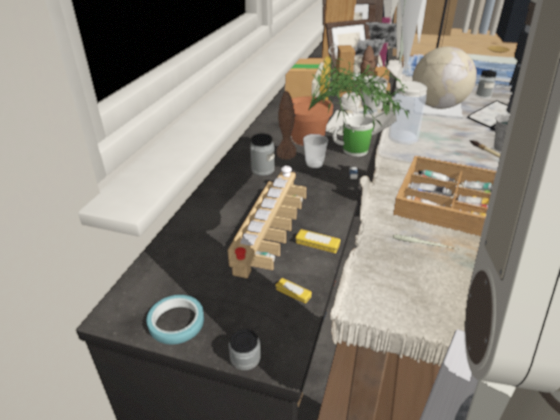

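View pics/side0.png

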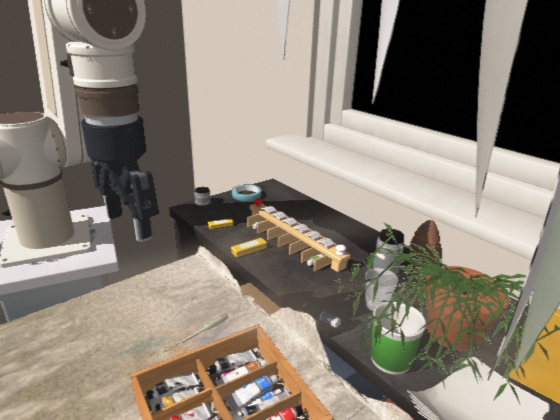

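The scene view shows the red knob at (240,253), the white knob at (287,170), the larger tin at (318,240) and the smaller one at (294,290). In the side view the red knob is at (258,203), the white knob at (341,250) and the larger tin at (249,247).

```bash
cat > m.py <<'E'
from h import *
out=[]
for n in['scene','side']:
    g=dict(np.load(n+'0.npz'));im=g['frame'];hsv=cv2.cvtColor(im,cv2.COLOR_BGR2HSV)
    x0,y0,x1,y1=(190,150,360,320) if n=='scene' else(190,185,365,280)
    for nm,lo,hi in[('red',(0,150,60),(6,255,255)),('yel',(20,150,100),(34,255,255))]:
        m=cv2.inRange(hsv,lo,hi); 
        if nm=='red': m|=cv2.inRange(hsv,(172,150,60),(180,255,255))
        k=np.zeros_like(m);k[y0:y1,x0:x1]=m[y0:y1,x0:x1]
        if nm=='yel':k=cv2.morphologyEx(k,cv2.MORPH_CLOSE,np.ones((7,7)))
        for c in cv2.findContours(k,0,2)[0]:
            if cv2.contourArea(c)<12: continue
            M=cv2.moments(c);u,v=M['m10']/M['m00'],M['m01']/M['m00']
            r=cv2.minAreaRect(c);b=cv2.boxPoints(r)
            print(n,nm,(round(u,1),round(v,1)),cv2.contourArea(c),ray(g,u,v,52 if nm=='red' else 12).round(1))
            if nm=='yel':
                hull=cv2.approxPolyDP(cv2.convexHull(c),2,True)[:,0]
                for p in hull: print('   ',p,ray(g,*p,18).round(1),ray(g,*p,0).round(1))
    cr=cv2.resize(im[y0:y1,x0:x1],None,fx=4,fy=4,interpolation=cv2.INTER_CUBIC)if n=='side' else cv2.resize(im[y0:y0+150,x0:x1],None,fx=4,fy=4,interpolation=cv2.INTER_CUBIC)
    cv2.imwrite(f'pics/{n}_crop.png',cr)
E
python3 m.py
```

```text
scene red (240.1, 252.9) 88.0 [532.9 -75.5  52. ]
scene yel (291.9, 291.3) 200.5 [420.9 -76.   12. ]
    [276 284] [451.7 -71.4  18. ] [461.7 -86.6   0. ]
    [283 279] [447.7 -89.   18. ] [ 457.6 -104.8    0. ]
    [309 291] [392.5 -87.7  18. ] [ 400.6 -103.5    0. ]
    [309 297] [385.5 -75.1  18. ] [393.4 -90.4   0. ]
    [304 302] [387.1 -60.2  18. ] [395.  -75.1   0. ]
    [278 290] [440.6 -60.6  18. ] [450.2 -75.5   0. ]
scene yel (316.5, 242.2) 300.5 [ 449.3 -221.4   12. ]
    [296 235] [ 493.1 -213.    18. ] [ 504.4 -232.6    0. ]
    [303 230] [ 489.2 -235.2   18. ] [ 500.3 -255.5    0. ]
    [338 239] [ 413.7 -246.8   18. ] [ 422.5 -267.5    0. ]
    [338 244] [ 406.6 -232.5   18. ] [ 415.2 -252.7    0. ]
    [334 252] [ 402.4 -206.2   18. ] [ 410.9 -225.6    0. ]
    [296 241] [ 483.2 -196.2   18. ] [ 494.1 -215.2    0. ]
side red (257.8, 201.8) 40.5 [528.2 -79.   52. ]
side yel (249.8, 246.6) 172.5 [ 448.5 -229.9   12. ]
    [266 242] [ 489.5 -233.6   18. ] [ 501.2 -206.     0. ]
    [265 247] [ 478.4 -254.3   18. ] [ 489.7 -227.4    0. ]
    [237 256] [ 403.1 -267.2   18. ] [ 411.7 -240.7    0. ]
    [231 248] [ 401.1 -228.8   18. ] [ 409.7 -201.1    0. ]
    [258 238] [ 478.3 -208.4   18. ] [ 489.5 -180.     0. ]
side yel (219.6, 224.0) 99.5 [413.2 -93.3  12. ]
    [232 220] [447.9 -94.2  18. ] [458.1 -61.8   0. ]
    [231 225] [ 436.7 -119.9   18. ] [446.5 -88.4   0. ]
    [209 228] [ 378.7 -114.8   18. ] [386.5 -83.2   0. ]
    [208 221] [386.5 -76.6  18. ] [394.6 -43.7   0. ]
```

View pics/scene_crop.png

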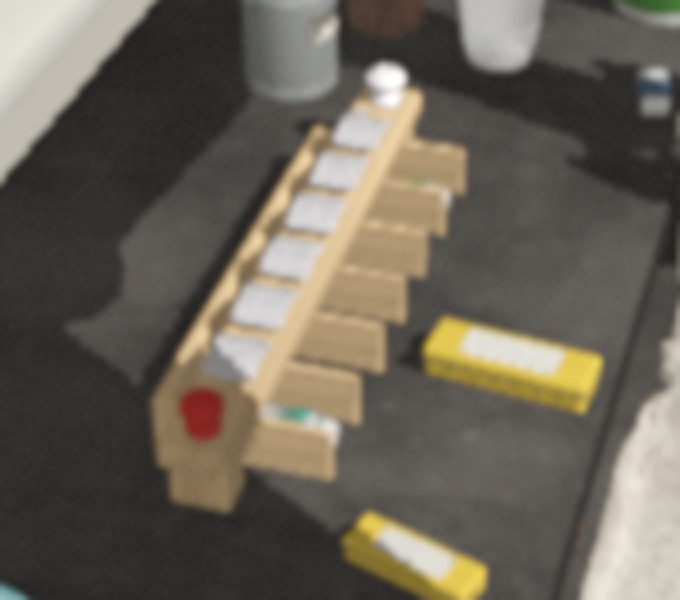

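View pics/side_crop.png

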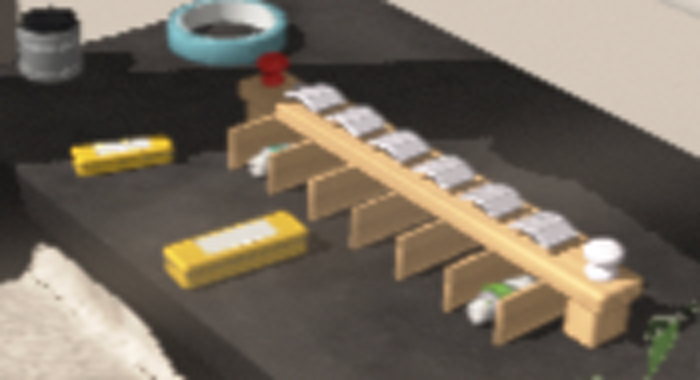

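The red end is next to the teal tube, so it is the tab1 end, and gap3 is the third gap. I'll move over the work area, close the fingers, and look with the wrist camera.

Call:
arm_command --pt "0 0.336 -0.14 0 20" --pt "0 0.336 -0.14 0 20" --pt "0 0.336 -0.14 0 20" --pt "0 0.336 -0.14 0 20" --pt "0 0.336 -0.14 0 20" --pt "0 0.336 -0.14 0 20" --pt "0 0.336 -0.14 0 20" --pt "0 0.336 -0.14 0 20" --force 40

```text
time_s: 0.9
ee_pos: [442.2, -218.0, 303.4]
tool_rot: [[1.0, 0.009, -0.0], [0.009, -1.0, 0.001], [-0.0, -0.001, -1.0]]
ft_force: [-0.2, -0.7, 0.2]
width: 0.2
```

Call:
arm_command --pt "0 0 0 0 0" --pt "0 0 0 0 0" --pt "0 0 0 0 0"

```text
time_s: 1.2
ee_pos: [439.3, -221.4, 303.6]
tool_rot: [[1.0, 0.005, -0.001], [0.005, -1.0, 0.0], [-0.001, -0.0, -1.0]]
ft_force: [0.8, -0.6, -0.6]
width: 0.2
```

```bash
python3 - <<'E'
from h import *
s=sense();print(s['time_s'],s['ee_pos'],s['tool_rot'],s['ft_force'],s['width'])
g=cam('wrist');print(g['f'],-g['R'].T@g['t'],g['R'])
np.savez('wrist1.npz',**g);cv2.imwrite('pics/wrist1.png',g['frame'])
E
```

```text
1.2 [ 439.31368029 -221.42280319  303.61618443] [[ 9.99988918e-01  4.58118947e-03 -1.08466024e-03]
 [ 4.58125864e-03 -9.99989504e-01  6.12989645e-05]
 [-1.08436803e-03 -6.62673942e-05 -9.99999410e-01]] [ 0.83426816 -0.61224249 -0.55515315] 0.22556106306344326
370.01634449367293 [ 518.62099097 -221.69456022  374.64945073] [[ 4.47048813e-03 -9.99989976e-01  2.48616516e-04]
 [-9.50128006e-01 -4.17005111e-03  3.11832299e-01]
 [-3.11828137e-01 -1.63026011e-03 -9.50137124e-01]]
```

View pics/wrist1.png

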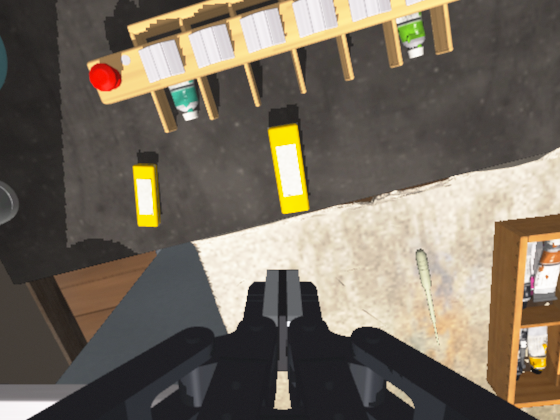

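The wrist view shows the red knob at (104,76), tabs from (162,61) rightward, the larger tin at (289,168) and the divider front ends from (168,131) to (450,50). I'll measure the tabs, tin and mouths here and check them against the side view.

```bash
cat > m2.py <<'E'
from h import *
import sys
g=dict(np.load('wrist1.npz'));im=g['frame'];hsv=cv2.cvtColor(im,cv2.COLOR_BGR2HSV)
m=cv2.inRange(hsv,(0,0,130),(180,45,255));m[100:]=0
m=cv2.morphologyEx(m,cv2.MORPH_CLOSE,np.ones((5,5)));m=cv2.morphologyEx(m,cv2.MORPH_OPEN,np.ones((7,7)))
T=[]
for c in cv2.findContours(m,0,2)[0]:
    if cv2.contourArea(c)<300: continue
    (u,v),wh,a=cv2.minAreaRect(c);T.append((u,v));print('tab',round(u),round(v),np.round(wh),round(a),ray(g,u,v,49).round(1))
r=cv2.inRange(hsv,(0,150,60),(6,255,255))|cv2.inRange(hsv,(174,150,60),(180,255,255));r[110:]=0
c=max(cv2.findContours(r,0,2)[0],key=cv2.contourArea);u,_=cv2.minEnclosingCircle(c);print('red',u,ray(g,*u,56).round(1))
y=cv2.inRange(hsv,(20,140,90),(34,255,255));y[:,:240]=0;y[:100]=0;y[230:]=0;y[:,340:]=0;y=cv2.morphologyEx(y,cv2.MORPH_CLOSE,np.ones((25,25)))
c=max(cv2.findContours(y,0,2)[0],key=cv2.contourArea)
P=np.array([ray(g,*p[0],18)[:2] for p in c],np.float32);R=cv2.minAreaRect(P);print('tin',R,cv2.boxPoints(R).round(1).tolist())
# dividers: front top ends
D=[ray(g,*p,30)for p in[(168,131),(214,117),(257,105),(303,92),(350,79),(400,65),(450,50)]]
for d in D: print('div',d.round(1))
cv2.imwrite('pics/wc.png',cv2.resize(im[0:220,100:460],(720,440),interpolation=cv2.INTER_CUBIC))
E
python3 m2.py
```

```text
tab 161 61 [37. 38.] 72 [ 544.5 -123.4   49. ]
tab 211 45 [36. 39.] 74 [ 556.2 -164.5   49. ]
tab 262 29 [37. 40.] 74 [ 567.7 -206.    49. ]
tab 370 10 [20. 41.] 90 [ 581.8 -290.    49. ]
tab 315 14 [37. 40.] 77 [ 578.8 -247.3   49. ]
red (104.5, 76.5) [531.8 -78.5  56. ]
tin ((448.70074462890625, -228.6316680908203), (87.2293930053711, 29.029905319213867), 9.325241088867188) [[403.29998779296875, -221.39999389648438], [408.0, -250.0], [494.1000061035156, -235.89999389648438], [489.3999938964844, -207.1999969482422]]
div [ 486.6 -117.9   30. ]
div [ 499.1 -160.5   30. ]
div [ 509.7 -199.4   30. ]
div [ 520.8 -240.2   30. ]
div [ 531.8 -281.1   30. ]
div [ 543.3 -323.6   30. ]
div [ 555.4 -365.1   30. ]
```

View pics/wc.png

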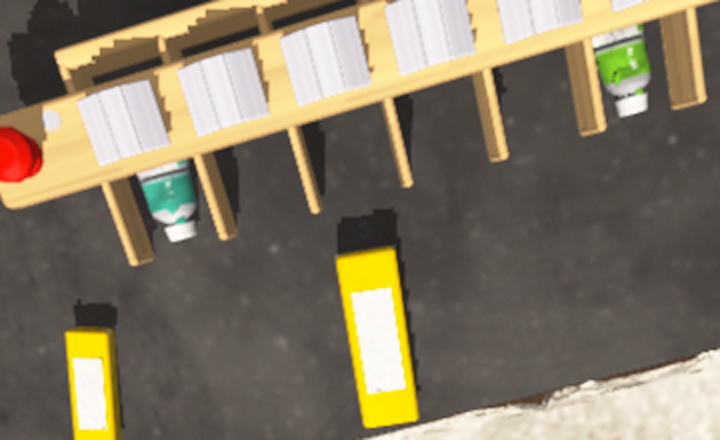

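Checks on the measurements:
- **Tab pitch:** 42.9 mm.
- **Red knob to tab1:** 46.7 mm, against 47.5 expected.
- **Gap3 mouth:** (515,-220) from both the tabs and the dividers.
- **Rack x azimuth:** about 15.6°.
- **Tin:** 87x29 mm, with its long axis at 9.3°.

Next I'll go above tab1.

Call:
arm_command --pt "0 0.105 -0.097 0.1 -15.3" --pt "0 0.105 -0.097 0.1 -15.3" --pt "0 0.105 -0.097 0.1 -15.3" --pt "0 0.105 -0.097 0.1 -15.3" --pt "0 0.105 -0.097 0.159 -15.3" --pt "0 0.105 -0.097 0.159 -15.3" --pt "0 0.105 -0.097 0.159 -15.3" --pt "0 0.105 -0.097 0.159 -15.3"

```text
time_s: 2.05
ee_pos: [545.0, -124.5, 146.5]
tool_rot: [[0.964, 0.268, 0.002], [0.268, -0.964, -0.001], [0.002, 0.001, -1.0]]
ft_force: [-0.2, 0.5, -0.2]
width: -0.2
```

```bash
python3 - <<'E'
from h import *
s=sense();print(s['time_s'],s['ee_pos'],s['tool_rot'],s['ft_force'],s['width'])
g=cam('side');cv2.imwrite('pics/side1.png',cv2.resize(g['frame'][150:290,180:380],None,fx=4,fy=4,interpolation=cv2.INTER_CUBIC))
E
```

```text
2.05 [ 544.95192782 -124.52014482  146.53716094] [[ 9.63538463e-01  2.67563505e-01  1.84414980e-03]
 [ 2.67564846e-01 -9.63539716e-01 -5.18852162e-04]
 [ 1.63808567e-03  9.93363673e-04 -9.99998165e-01]] [-0.20904681  0.53373531 -0.20742198] -0.2362907118547749
```

View pics/side1.png

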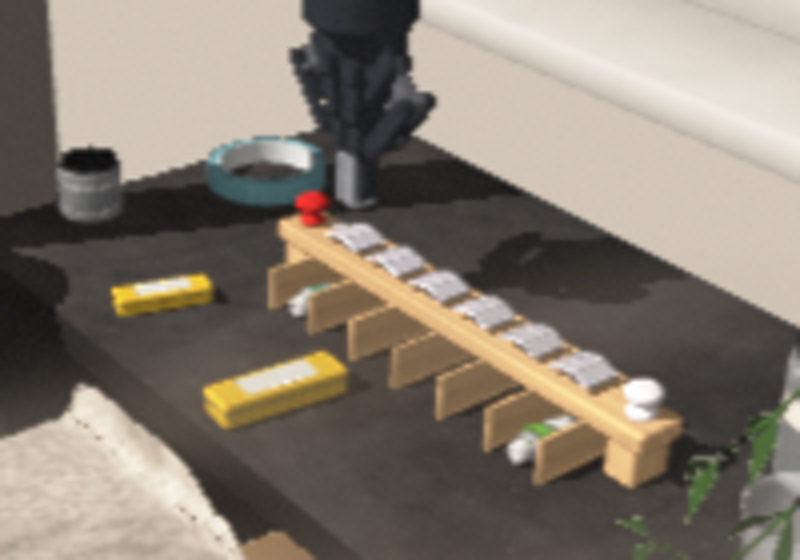

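The fingertip is above tab1 and clear of it. Pressing tab1.

Call:
arm_command --pt "0 0 0 0.015 0" --pt "0 0 0 0.02 0" --pt "0 0 0 0.023 0" --pt "0 0 0 0.026 0" --pt "0 0 0 0.027 0" --pt "0 0 0 0.027 0"

```text
time_s: 2.7
ee_pos: [545.0, -123.7, 118.7]
tool_rot: [[0.963, 0.269, 0.001], [0.269, -0.963, -0.001], [0.001, 0.001, -1.0]]
ft_force: [-1.2, -3.1, 3.9]
width: -0.1
```

Call:
arm_command --pt "0 0 0 0.001 0" --pt "0 0 0 0.002 0" --pt "0 0 0 0.002 0"

```text
time_s: 3.0
ee_pos: [545.0, -123.7, 118.6]
tool_rot: [[0.963, 0.269, 0.002], [0.269, -0.963, -0.001], [0.002, 0.002, -1.0]]
ft_force: [-4.7, -0.9, 16.0]
width: -0.1
```

Tab1 reached its stop: the force rose to 16 N with no further travel. On to tab2, then tab3.

Call:
arm_command --pt "0 0 0 -0.026 0" --pt "0 0 0 -0.026 0" --pt "0 0 0.043 -0.026 0" --pt "0 0 0.043 -0.026 0" --pt "0 0 0.043 -0.01 0" --pt "0 0 0.043 -0.005 0" --pt "0 0 0.043 -0.001 0" --pt "0 0 0.043 -0.0005 0"

```text
time_s: 3.8
ee_pos: [555.6, -164.5, 118.6]
tool_rot: [[0.963, 0.27, -0.0], [0.27, -0.963, -0.001], [-0.001, 0.001, -1.0]]
ft_force: [-7.2, 0.7, 16.7]
width: 0.0
```

Call:
arm_command --pt "0 0 0 0 0" --pt "0 0 0 0 0"

```text
time_s: 4.0
ee_pos: [555.6, -164.5, 118.6]
tool_rot: [[0.963, 0.27, -0.0], [0.27, -0.963, -0.001], [-0.0, 0.001, -1.0]]
ft_force: [-5.4, -0.3, 14.4]
width: 0.1
```

Call:
arm_command --pt "0 0 0 -0.026 0" --pt "0 0 0 -0.026 0" --pt "0 0 0.043 -0.026 0" --pt "0 0 0.043 -0.026 0" --pt "0 0 0.043 -0.01 0" --pt "0 0 0.043 -0.005 0" --pt "0 0 0.043 -0.001 0" --pt "0 0 0.043 0 0"

```text
time_s: 4.8
ee_pos: [567.0, -205.6, 118.5]
tool_rot: [[0.963, 0.27, -0.001], [0.27, -0.963, -0.0], [-0.001, 0.0, -1.0]]
ft_force: [-6.7, 1.4, 20.0]
width: 0.1
```

Call:
arm_command --pt "0 0 0 0 0" --pt "0 0 0 0 0"

```text
time_s: 5.0
ee_pos: [567.0, -205.6, 118.6]
tool_rot: [[0.963, 0.27, -0.001], [0.27, -0.963, -0.001], [-0.001, 0.0, -1.0]]
ft_force: [-5.9, 0.2, 14.0]
width: -0.3
```

```bash
python3 - <<'E'
from h import *
for n in['wrist','side']:
    g=cam(n);f=g['frame'];np.savez(n+'3.npz',**g)
    cv2.imwrite(f'pics/{n}3.png',f if n=='wrist' else cv2.resize(f[150:290,180:380],None,fx=4,fy=4,interpolation=cv2.INTER_CUBIC))
E
```

```text
(no output)
```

View pics/side3.png

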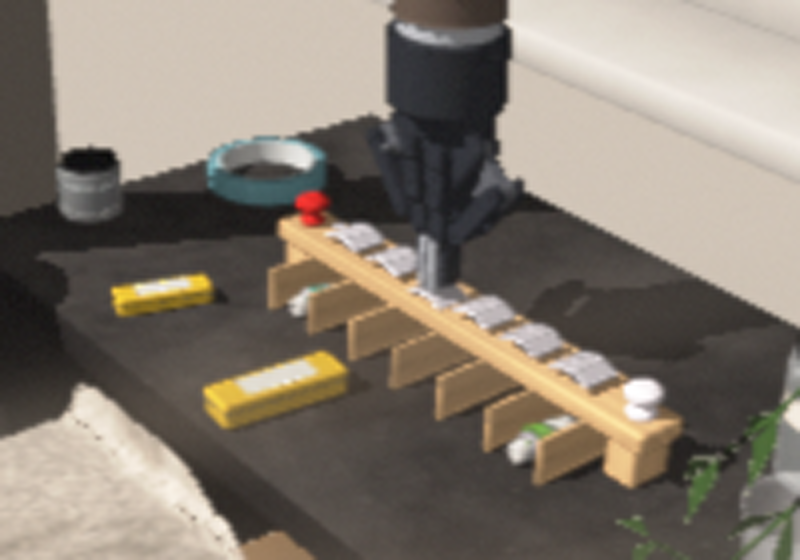

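The finger sits on tab3 only; tabs 1 and 2 have sprung back. The tin is 10 mm to the left of gap3's line and yawed by about 6°. I'll drop the fingertip beside it on the left and push it sideways into line.

Call:
arm_command --pt "0 0 0 -0.03 0" --pt "0 0 0 -0.03 0" --pt "0 -0.124 -0.041 -0.03 0" --pt "0 -0.124 -0.041 -0.03 0" --pt "0 -0.124 -0.041 -0.03 0" --pt "0 -0.124 -0.041 -0.02 0" --pt "0 -0.124 -0.041 0.02 0" --pt "0 -0.124 -0.041 0.036 0"

```text
time_s: 5.9
ee_pos: [436.5, -199.2, 78.0]
tool_rot: [[0.963, 0.27, -0.002], [0.27, -0.963, 0.001], [-0.001, -0.002, -1.0]]
ft_force: [-0.8, -0.6, -0.2]
width: 0.1
```

Call:
arm_command --pt "0 0 0 0 0" --pt "0 0 0 0 0" --pt "0 0 0.008 0 0" --pt "0 0 0.008 0 0"

```text
time_s: 6.3
ee_pos: [441.2, -209.0, 81.6]
tool_rot: [[0.963, 0.269, 0.003], [0.269, -0.963, -0.002], [0.003, 0.003, -1.0]]
ft_force: [0.6, -0.2, -0.2]
width: 0.1
```

```bash
cat > t.py <<'E'
from h import *
import sys
s=sense();O=np.array([515,-220.4]);ex=np.array([.963,.27]);ey=np.array([-.27,.963])
p=np.array(s['ee_pos']);q=p[:2]-O;print(s['time_s'],p.round(1),'tool d,lat',(q@ex).round(1),(q@ey).round(1),s['ft_force'].round(1))
g=cam('wrist');im=g['frame'];cv2.imwrite(f'pics/{sys.argv[1]}.png',im)
for n in['wrist','scene']:
    g=cam(n);im=g['frame'];hsv=cv2.cvtColor(im,cv2.COLOR_BGR2HSV)
    y=cv2.inRange(hsv,(20,130,70),(34,255,255));y=cv2.morphologyEx(y,cv2.MORPH_CLOSE,np.ones((7,7)))
    for c in cv2.findContours(y,0,2)[0]:
        if cv2.contourArea(c)<150: continue
        P=np.array([(lambda w:[w@ex,w@ey])(ray(g,*k[0],18)[:2]-O) for k in c],np.float32)
        (a,b),wh,an=cv2.minAreaRect(P)
        if abs(b)<60 and -150<a<120: print(n,'tin d,lat',round(a,1),round(b,1),np.round(wh,1),round(an,1),'px',cv2.boundingRect(c),'hull d',P[:,0].min().round(1),P[:,0].max().round(1))
E
python3 t.py w4
```

```text
6.3 [ 441.2 -209.    81.6] tool d,lat -68.0 30.9 [ 0.6 -0.2 -0.2]
wrist tin d,lat -50.6 3.1 [29.8 63.1] 86.5 px (312, 179, 87, 149) hull d -82.8 -18.8
```

View pics/w4.png

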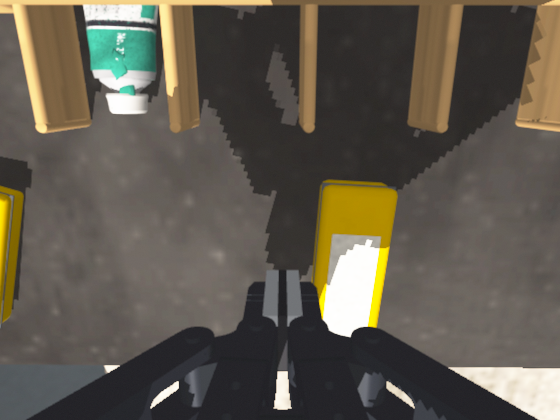

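The wrist view shows the fingertip just to the left of the tin. Gap3 lies between the divider fronts at px 310 and 425, and the tin's front edge spans 320 to 397. Pushing sideways gently.

Call:
arm_command --pt "0 0 0.002 0 0" --pt "0 0 0.004 0 0" --pt "0 0 0.006 0 0" --pt "0 0 0.008 0 0" --pt "0 0 0.01 0 0" --pt "0 0 0.01 0 0"

```text
time_s: 7.05
ee_pos: [442.3, -217.7, 80.5]
tool_rot: [[0.963, 0.269, 0.0], [0.269, -0.963, -0.0], [0.0, 0.0, -1.0]]
ft_force: [-0.2, 0.5, 0.4]
width: -0.0
```

```bash
python3 t.py w5
```

```text
7.05 [ 442.3 -217.7   80.5] tool d,lat -69.3 22.3 [-0.2  0.5  0.4]
wrist tin d,lat -51.0 -4.6 [29.4 65.1] 89.8 px (311, 176, 82, 153) hull d -83.6 -18.5
```

View pics/w5.png

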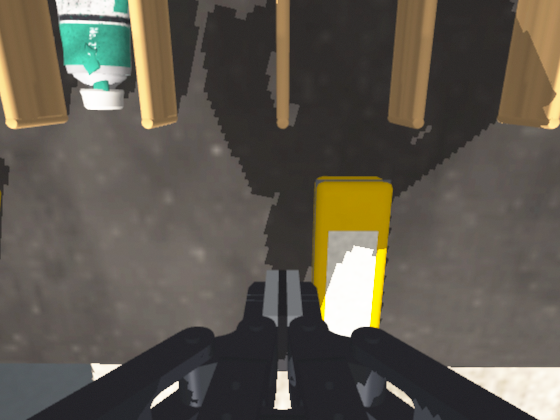

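The tin is now square to the gap (within about 0.5°) but 4 to 5 mm too far to the right. I'll go over it and nudge it back from the right side.

Call:
arm_command --pt "0 0 -0.004 0 0" --pt "0 0 -0.004 -0.035 0" --pt "0 0 -0.004 -0.035 0" --pt "0 0 0.06 -0.035 0" --pt "0 0 0.06 -0.035 0" --pt "0 0 0.06 -0.035 0" --pt "0 0 0.06 0 0" --pt "0 0 0.06 0 0"

```text
time_s: 8.0
ee_pos: [455.0, -272.7, 76.5]
tool_rot: [[0.963, 0.269, -0.008], [0.269, -0.963, 0.005], [-0.006, -0.007, -1.0]]
ft_force: [-1.1, 0.6, -0.8]
width: -0.1
```

Call:
arm_command --pt "0 0 0 0 0" --pt "0 0 -0.003 0 0" --pt "0 0 -0.006 0 0" --pt "0 0 -0.008 0 0" --pt "0 0 -0.01 0 0" --pt "0 0 -0.01 0 0"

```text
time_s: 8.6
ee_pos: [456.1, -265.6, 81.2]
tool_rot: [[0.963, 0.27, 0.002], [0.27, -0.963, -0.001], [0.001, 0.002, -1.0]]
ft_force: [0.2, -1.3, 1.2]
width: 0.0
```

```bash
python3 t.py w6
```

```text
8.6 [ 456.1 -265.6   81.2] tool d,lat -68.9 -27.7 [ 0.2 -1.3  1.2]
wrist tin d,lat -50.9 -2.6 [29.3 65.6] 89.2 px (175, 176, 80, 153) hull d -83.5 -18.2
scene tin d,lat -61.9 6.7 [47.4 90.8] 88.5 px (296, 227, 44, 21) hull d -107.2 -16.5
```

Contact confirmed: the tin moved 2 mm. It needs about 3 mm more.

Call:
arm_command --pt "0 0 -0.0015 0 0" --pt "0 0 -0.003 0 0" --pt "0 0 -0.003 0 0"

```text
time_s: 9.05
ee_pos: [455.1, -262.8, 80.8]
tool_rot: [[0.963, 0.269, 0.001], [0.269, -0.963, -0.001], [0.001, 0.001, -1.0]]
ft_force: [0.3, -1.8, 4.3]
width: -0.0
```

```bash
python3 t.py w7
```

```text
9.05 [ 455.1 -262.8   80.8] tool d,lat -69.1 -24.7 [ 0.3 -1.8  4.3]
wrist tin d,lat -51.1 0.8 [28.4 65.7] 88.5 px (176, 176, 77, 153) hull d -83.5 -18.3
scene tin d,lat -61.7 9.7 [47.1 90.9] 87.8 px (295, 228, 45, 21) hull d -107.2 -16.5
```

Centred (lat 0.8 mm, 1.5°). Now moving behind its rear end.

Call:
arm_command --pt "0 0 0.005 0 0" --pt "0 0 0.005 -0.035 0" --pt "0 0 0.005 -0.035 0" --pt "0 -0.06 -0.025 -0.035 0" --pt "0 -0.06 -0.025 -0.035 0" --pt "0 -0.06 -0.025 -0.035 0" --pt "0 -0.06 -0.025 -0.02 0" --pt "0 -0.06 -0.025 -0.01 0"

```text
time_s: 10.0
ee_pos: [390.8, -254.8, 89.7]
tool_rot: [[0.963, 0.269, 0.0], [0.269, -0.963, 0.0], [0.0, -0.0, -1.0]]
ft_force: [0.6, 0.1, 0.1]
width: -0.1
```

Call:
arm_command --pt "0 0 0 0.004 0" --pt "0 0 0 0.007 0" --pt "0 0 0 0.008 0" --pt "0 0 0 0.008 0"

```text
time_s: 10.4
ee_pos: [390.5, -254.7, 82.4]
tool_rot: [[0.963, 0.27, 0.0], [0.27, -0.963, 0.0], [0.0, -0.0, -1.0]]
ft_force: [0.3, -0.2, -0.9]
width: -0.5
```

```bash
python3 t.py w8
```

```text
10.4 [ 390.5 -254.7   82.4] tool d,lat -129.1 0.6 [ 0.3 -0.2 -0.9]
wrist tin d,lat -63.9 1.3 [28.6 86.8] 88.7 px (237, 0, 88, 248) hull d -107.4 -20.8
scene tin d,lat -62.8 10.7 [49.  91.1] 87.7 px (295, 228, 45, 21) hull d -108.4 -17.1
```

View pics/w8.png

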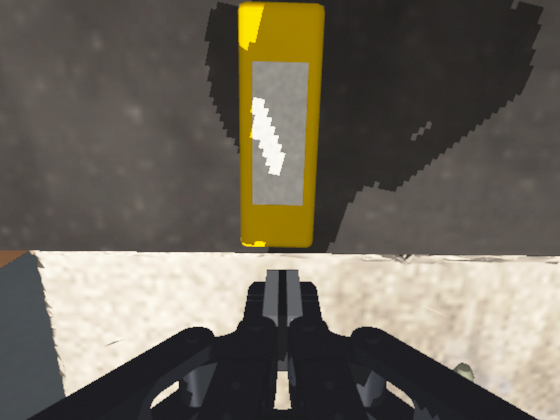

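The finger is behind the tin at tip height z≈9 with no contact forces. The tin's rear end is at px (277,246). Pushing it in, first stage.

Call:
arm_command --pt "0 0.008 -0.001 0 0" --pt "0 0.014 -0.001 0 0" --pt "0 0.02 -0.001 0 0" --pt "0 0.026 -0.001 0 0" --pt "0 0.032 -0.001 0 0" --pt "0 0.038 -0.001 0 0" --pt "0 0.044 -0.001 0 0" --pt "0 0.044 -0.001 0 0"

```text
time_s: 11.35
ee_pos: [433.4, -241.7, 82.4]
tool_rot: [[0.963, 0.27, 0.001], [0.27, -0.963, -0.0], [0.001, 0.0, -1.0]]
ft_force: [-0.0, -0.8, 0.8]
width: -0.2
```

```bash
python3 t.py w9
```

```text
11.35 [ 433.4 -241.7   82.4] tool d,lat -84.3 1.5 [-0.  -0.8  0.8]
wrist tin d,lat -30.4 2.4 [86.1 28.6] 0.2 px (236, 37, 85, 235) hull d -73.5 12.6
scene tin d,lat -29.9 12.9 [46.8 89. ] 88.9 px (283, 226, 39, 20) hull d -74.1 14.3
```

The tin is straight (0.2°) and its front is 12 mm inside gap3. Continuing to near home.

Call:
arm_command --pt "0 0.008 0 0 0" --pt "0 0.016 0 0 0" --pt "0 0.024 0 0 0" --pt "0 0.032 0 0 0" --pt "0 0.04 0 0 0" --pt "0 0.048 0 0 0" --pt "0 0.054 0 0 0" --pt "0 0.06 0 0 0"

```text
time_s: 12.3
ee_pos: [490.7, -225.5, 82.4]
tool_rot: [[0.963, 0.27, -0.0], [0.27, -0.963, 0.0], [-0.0, -0.0, -1.0]]
ft_force: [0.1, -1.3, 0.1]
width: -0.0
```

Call:
arm_command --pt "0 0.003 0 0 0" --pt "0 0.006 0 0 0" --pt "0 0.008 0 0 0" --pt "0 0.008 0 0 0"

```text
time_s: 12.7
ee_pos: [498.1, -223.5, 82.4]
tool_rot: [[0.963, 0.269, 0.0], [0.269, -0.963, 0.0], [0.0, 0.0, -1.0]]
ft_force: [0.9, 0.1, -0.6]
width: -0.3
```

```bash
python3 t.py w10
```

```text
12.7 [ 498.1 -223.5   82.4] tool d,lat -17.1 1.6 [ 0.9  0.1 -0.6]
wrist tin d,lat 12.8 1.8 [28.7 38.4] 90.0 px (242, 179, 77, 94) hull d -6.4 32.0
wrist tin d,lat 76.9 1.8 [28.5  5.2] 90.0 px (237, 39, 86, 18) hull d 74.3 79.5
```

About 4.5 mm to go. Pushing slowly until the back stop shows up in the force.

Call:
arm_command --pt "0 0.0015 0 0 0" --pt "0 0.003 0 0 0" --pt "0 0.004 0 0 0" --pt "0 0.005 0 0 0" --pt "0 0.005 0 0 0"

```text
time_s: 13.35
ee_pos: [502.3, -222.3, 82.4]
tool_rot: [[0.963, 0.269, -0.001], [0.269, -0.963, -0.0], [-0.001, 0.0, -1.0]]
ft_force: [-2.4, -0.5, 1.3]
width: 0.5
```

Call:
arm_command --pt "0 0.001 0 0 0" --pt "0 0.002 0 0 0" --pt "0 0.002 0 0 0"

```text
time_s: 13.65
ee_pos: [502.6, -222.2, 82.3]
tool_rot: [[0.963, 0.268, -0.005], [0.268, -0.963, -0.001], [-0.005, 0.0, -1.0]]
ft_force: [-6.1, -2.6, 4.0]
width: 0.2
```

Against the stop: the force is rising and the finger has stalled. I'll retreat straight back, lift, and check.

Call:
arm_command --pt "0 -0.01 0 0 0" --pt "0 -0.03 0 0 0" --pt "0 -0.04 0 0 0" --pt "0 -0.04 0 -0.05 0" --pt "0 -0.04 0 -0.1 0" --pt "0 -0.04 0 -0.14 0" --pt "0 -0.04 0 -0.14 0" --pt "0 -0.04 0 -0.14 0"

```text
time_s: 14.45
ee_pos: [466.8, -232.7, 223.8]
tool_rot: [[0.963, 0.269, 0.004], [0.269, -0.963, -0.001], [0.003, 0.002, -1.0]]
ft_force: [-0.1, -0.3, -0.5]
width: 0.2
```

```bash
python3 t.py w11
```

```text
14.45 [ 466.8 -232.7  223.8] tool d,lat -49.7 1.1 [-0.1 -0.3 -0.5]
wrist tin d,lat 16.6 2.0 [29.1 40.1] 90.0 px (261, 83, 41, 59) hull d -3.4 36.7
wrist tin d,lat 79.2 2.2 [28.6  7.1] 90.0 px (259, 9, 44, 13) hull d 75.7 82.8
```

View pics/w11.png

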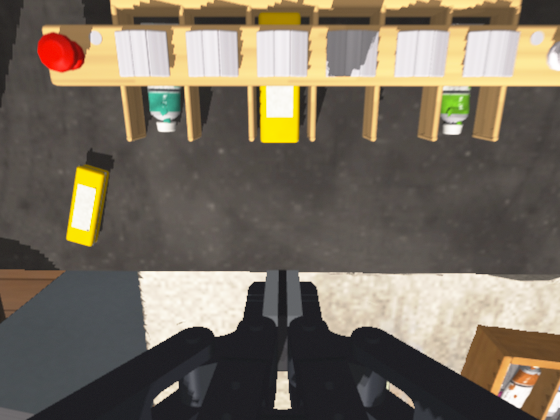

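The tin is in the third gap from the red knob, under tab3, with its rear about level with the divider fronts and the other objects undisturbed. Handing in.

```bash
python3 -c "
from bench import close_job
print(close_job())"
```

```text
the job is handed in; nothing more can be done
None
```

The tin is in the third gap from the red knob, pushed home, and I handed the job in at about 14.5 s of the 61 s allowed. No verdict is reported on hand-in.

- **Tabs:** I pressed tabs 1, 2 and 3 in that order, lifting clear between them. Each reached its stop, with the finger stalled at 14–20 N. None of the others was touched.
- **Aligning the tin:** I pushed it sideways to line it up. The first push went about 5 mm too far, so I nudged it back from the other side.
- **Pushing it in:** I pushed it end first until the finger stalled against the back stop at about 6.6 N, then backed the arm off clear.
- **Last checks:** The final wrist picture shows the tin square in the gap. By camera its front is at 82.8 mm and its rear stands 3.4 mm out, against 84 mm and about 2 mm expected. That 1.4 mm difference is within the 2 mm calibration, and the force stall is the firmer evidence that it is home.
- **Other things:** The smaller tin, the two tubes and the knobs show no sign of having moved. The jar, tape roll, cup and eraser were out of that last view and I did not re-check them, but the arm never went near them.
- **Disagreement:** The scene camera put the tin about 10 mm to one side of where the wrist camera did, because it also sees the tin's side wall. I relied on the wrist view.

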